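# Return the tested sample lamps to their cartons

## Robot

A 6-joint arm with a two-finger parallel gripper is mounted at the origin on the work surface. World frame = base frame: x ahead of the robot, y to its left, z up, the work surface at z = 0. Lengths are in m, angles in rad, forces in N, time in s.
With the tool pointing down it reaches from about 0.25 to 0.775 m from the base axis. Payload 4 kg.
Tool frame: the origin (TCP) lies midway between the tips of the shut fingers; the grasp point (between the pads) lies 19 mm behind it; y points along the fingers, x is the direction in which the jaws open and shut, and the axes are right-handed (so a half turn about y gives the same grasp; the last joint's range is limited). The gripper opens to 94 mm and grips with 3 to 60 N. Pads are 16 mm wide; open, the fingers measure 119 mm over their backs; the gripper's body (75 mm by 177 mm) begins 78 mm behind the grasp point.
Start: joints at [-1.273, 0.087, 1.371, -0, 1.684, -0.103], TCP at [0.215, -0.506, 0.206] pointing down, gripper open.
Joint ranges: [-3.1, 3.1], [-0.76, 2.03], [0.27, 2.55], [-1.08, 4.22], [0.17, 2.65], [-2.57, 2.57]. Speed limits (rad/s): [2.79, 2.79, 3.14, 3.14, 3.14, 3.14].

## Interface

Orientations are given as [roll, pitch, yaw] about the fixed x, y, z axes, in that order (R = Rz(yaw) Ry(pitch) Rx(roll)).
In Python, from bench import robot, snapshot, camera_info, ticket gives the robot as it stands.
- The arm moves only by the shell command python3 -m creep 'ROWS'. ROWS is JSON, a list of rows, each an object with "slide": the shift along the tool's x, y, z in mm, a list of three; "roll": the turn about the tool's y in degrees; "grip": the closure, from 0 (fully open) to 1 (shut). In form: [{"slide": [x, y, z], "roll": roll, "grip": grip}, ...]. A call has 1 to 20 rows; each row is the pose to reach, as a shift and turn from the pose commanded when the call began, along the tool's axes at that moment; what a row does not reach only later rows make up. A row lasts 1/12 s, in which the tool goes at most 41.7 mm and 7.16 degrees, less where a joint would pass 70% of its speed; a pose out of reach is approached as far as the arm can. A call with a gripper value outside its range is refused whole. The fingers move at their own pace and stop on an object; the grip force is fixed at half the most. Time passes only in rows, so rows that repeat a pose let the fingers close. It gives the time, the measured TCP pose, the force and the opening at its end, in the units of the state.
- robot.get_obs(): the state, without advancing time (a new reading comes with each control period).
- snapshot(name): name is "side" or "top"; returns the picture (420x560x3 uint8, red, green, blue); there is no depth.
- camera_info(name): a dict with "fx", "fy", "cx", "cy" (pixels), "cam_to_world" (4x4, takes a point from camera to world coordinates). Camera axes: x right, y down, z forward; pixel columns grow to the right and rows downward; lengths in m; the calibration is good to about 2 mm. A picture is of the moment at which its call begins. camera_info takes no time and is no camera call.
- ticket.close_job(): hands the job in, once; it reports no verdict.
The state is a dict: "time": time; "joint_positions": joint angles; "qvel": joint speeds; "joint_torque": joint torques, N m; "tool_pos": TCP position; "ee_rot": TCP orientation; "wrist_force": force on the tool from outside, world axes, zero at the start; "wrist_torque": the same for the moment, N m; "width": finger opening in m.
Only numpy, scipy, OpenCV 4.12 (cv2) and the standard library are available. Lean on these libraries where they do the work, as an engineer would, in place of code of your own. Each camera call takes 0.05 s, during which the arm holds its last target.

## Task

The sample lamps have been tested: take the white, red, amber and blue lamps from the grey stand and put each one back, cap down, in the empty foam pocket of the carton base that already holds another lamp of its kind, fully seated and upright. They are glass: lower each one in gently, do not drop one or let one fall over. The clear lamp is the reference and stays standing where it is in the stand.

Things in the scene. Friction and masses are not known exactly. Their poses are not given: they have to be found in the camera images.
- lamp_white_mid (a point): Loose glass opal white round globe lamp, glass 60 mm diameter, 94 mm tall with its steel screw cap (26 mm wide) at the bottom, about 0.06 kg. Starts cap down in the grey stand, 30 mm deep in a 30 mm hole: lift straight up. The point is on its axis at its widest, 64 mm above the cap's foot, where to grip (60 mm across, a ball). z: up its axis.
- lamp_red_mid (a point): Loose glass red round globe lamp, smaller, glass 50 mm diameter, 83 mm tall with its steel screw cap (26 mm wide) at the bottom, about 0.06 kg. Starts cap down in the grey stand, 30 mm deep in a 30 mm hole: lift straight up. The point is on its axis at its widest, 58 mm above the cap's foot, where to grip (50 mm across, a ball). z: up its axis.
- lamp_amber_mid (a point): Loose glass amber teardrop lamp, glass narrow at the cap and 58 mm diameter at its widest, round top, 124 mm tall with its steel screw cap (26 mm wide) at the bottom, about 0.06 kg. Starts cap down in the grey stand, 30 mm deep in a 30 mm hole: lift straight up. The point is on its axis at its widest, 86 mm above the cap's foot, where to grip (58 mm across, nearly straight for 10 mm up and down). z: up its axis.
- lamp_blue_mid (a point): Loose glass reflector spot lamp, silver cone with a flat blue face of 63 mm diameter, 102 mm tall with its steel screw cap (26 mm wide) at the bottom, about 0.06 kg. Starts cap down in the grey stand, 30 mm deep in a 30 mm hole: lift straight up. The point is on its axis at its widest, 90 mm above the cap's foot, where to grip (63 mm across, a straight rim 14 mm high, a cone below). z: up its axis.
- pocket_white (a point): Empty foam pocket beside the packed white lamp: its centre, at the foam's top, 63 mm above the bench; z up, +x to the packed lamp (fixed) 95 mm away. Fixed brown carton base 209 x 117 x 64 mm, white foam. Pocket 44 mm wide, 60 mm deep: the white lamp hangs in it by its glass, widest point 20 mm above the foam, and centres itself if the cap enters.
- pocket_red (a point): Empty foam pocket beside the packed red lamp: its centre, at the foam's top, 63 mm above the bench; z up, +x to the packed lamp (fixed) 95 mm away. Fixed brown carton base 209 x 117 x 64 mm, white foam. Pocket 40 mm wide, 60 mm deep: the red lamp hangs in it by its glass, widest point 15 mm above the foam, and centres itself if the cap enters.
- pocket_amber (a point): Empty foam pocket beside the packed amber lamp: its centre, at the foam's top, 63 mm above the bench; z up, +x to the packed lamp (fixed) 95 mm away. Fixed brown carton base 209 x 117 x 64 mm, white foam. Pocket 44 mm wide, 60 mm deep: the amber lamp hangs in it by its glass, widest point 31 mm above the foam, and centres itself if the cap enters.
- pocket_blue (a point): Empty foam pocket beside the packed blue lamp: its centre, at the foam's top, 63 mm above the bench; z up, +x to the packed lamp (fixed) 95 mm away. Fixed brown carton base 209 x 117 x 64 mm, white foam. Pocket 44 mm wide, 60 mm deep: the blue lamp hangs in it by its glass, widest point 33 mm above the foam, and centres itself if the cap enters.
- lamp_clear_mid (a point): Clear pear-shaped reference lamp with a visible filament, 60 mm wide, 107 mm tall; stays in the stand. The point: on its axis at its widest, 74 mm above the cap's foot. The stand: fixed grey block 66 x 460 x 34 mm across the robot's front, a row of five holes 95 mm apart, floors 4 mm above the bench; any lamp may be in any hole.
Not all that is in view belongs to the job. What is shaped like the part that bears lamp_red_mid but green or turquoise is not meant.

How it is judged:
At the end, for the whole second after the job is handed in: Each coloured lamp sits cap down in the empty pocket of its own kind: within 10 mm sideways of its centre and 7 mm of seated height, leaning less than 12.5 degrees, at rest, released; the clear lamp is within 20 mm of where it stood and leans less than 14 degrees (horizontal distance between lamp_white_mid and pocket_white below 0.01 m and z of lamp_white_mid in the frame of pocket_white between 0.0134 and 0.0274 m and angle between each of lamp_white_mid, lamp_red_mid, lamp_amber_mid, lamp_blue_mid's own z axis and vertical below 0.22 rad and linear speed of each of lamp_white, lamp_red, lamp_amber, lamp_blue below 0.02 m/s and horizontal distance between lamp_red_mid and pocket_red below 0.01 m and z of lamp_red_mid in the frame of pocket_red between 0.008 and 0.022 m and horizontal distance between lamp_amber_mid and pocket_amber below 0.01 m and z of lamp_amber_mid in the frame of pocket_amber between 0.0244 and 0.0384 m and horizontal distance between lamp_blue_mid and pocket_blue below 0.01 m and z of lamp_blue_mid in the frame of pocket_blue between 0.0258 and 0.0398 m and distance of lamp_clear_mid from where it was at the start of the episode below 0.02 m and angle between lamp_clear_mid's own z axis and vertical below 0.25 rad); the robot touches nothing.
It fails at once if a lamp falls over or is laid down (leans more than 50 degrees) (angle between any of lamp_white_mid, lamp_red_mid, lamp_amber_mid, lamp_blue_mid, lamp_clear_mid's own z axis and vertical above 0.87 rad).
It fails at once if a lamp is dropped (falls free of the fingers faster than 0.8 m/s, a drop of more than 30 mm) ((linear speed of lamp_white above 0.8 m/s and contact force between the fingers and lamp_white below 0.01 N) or (linear speed of lamp_red above 0.8 m/s and contact force between the fingers and lamp_red below 0.01 N) or (linear speed of lamp_amber above 0.8 m/s and contact force between the fingers and lamp_amber below 0.01 N) or (linear speed of lamp_blue above 0.8 m/s and contact force between the fingers and lamp_blue below 0.01 N)).
It fails at once if the clear reference lamp is taken out of the stand (moved more than 40 mm) (distance of lamp_clear_mid from where it was at the start of the episode above 0.04 m).
It also fails if it takes over 106 s, if anything falls off the work surface, if the arm or the gripper's body presses on something with over 40 N, if the wrist force passes 120 N, or if a joint passes its speed limit or range.

## Working session

There is one attempt and no reset: what is moved stays moved. The work goes in short steps, Python scripts to look and compute and a shell command to move; the robot and the scene stay as the last step left them, time stands still between calls to the robot, and variables do not carry over. Pictures are saved under pics/ and viewed, and the job is handed in when it is done.

```bash
ls; mkdir -p pics; python3 - <<'E'
from bench import robot, snapshot, camera_info
import cv2
print(robot.get_obs())
for n in ["side","top"]:
    im=snapshot(n); cv2.imwrite(f"pics/{n}0.png",im[:,:,::-1]); print(n,camera_info(n))
E
```

```text
pics
{'time': 0.0, 'joint_positions': array([-1.27310997e+00,  8.79412547e-02,  1.37224565e+00, -4.46419315e-05,
        1.68361039e+00, -1.03103383e-01]), 'qvel': array([ 0.00024578, -0.00069471,  0.00030579,  0.00172129,  0.0019655 ,
        0.00230072]), 'joint_torque': array([-6.92978074e-05, -3.40183568e+01, -3.02425182e+01,  7.18140299e-02,
        3.30118323e-02, -1.50032424e-04]), 'tool_pos': array([ 0.21439594, -0.50588902,  0.20431607]), 'ee_rot': array([-1.57061356,  0.0021975 , -1.17001136]), 'wrist_force': array([-0.25744744,  0.11058352, -0.08571647]), 'wrist_torque': array([-0.04167266, -0.02009025, -0.02477059]), 'width': 0.09422773888922238}
side {'fx': 461.6934685766086, 'fy': 461.6934685766086, 'cx': 285.77874520387024, 'cy': 210.8300456234347, 'cam_to_world': array([[-0.68551198, -0.34747916,  0.63979024, -0.04593699],
       [-0.72795361,  0.31200643, -0.61052071,  0.54264272],
       [ 0.01252456, -0.88425687, -0.46683286,  0.50552861],
       [ 0.        ,  0.        ,  0.        ,  1.        ]])}
top {'fx': 404.82583738712134, 'fy': 404.82583738712134, 'cx': 279.72708677084654, 'cy': 211.609236115834, 'cam_to_world': array([[-0.09260968, -0.96918574,  0.22825959,  0.32268675],
       [-0.99570172,  0.08985754, -0.0224436 ,  0.00221842],
       [ 0.00124117, -0.22935696, -0.97334159,  0.85751376],
       [ 0.        ,  0.        ,  0.        ,  1.        ]])}
```

View pics/side0.png

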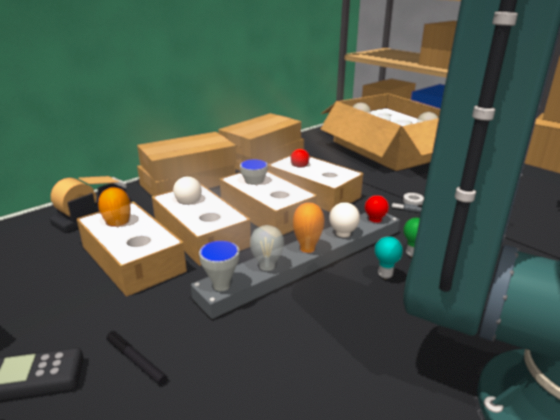

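View pics/top0.png

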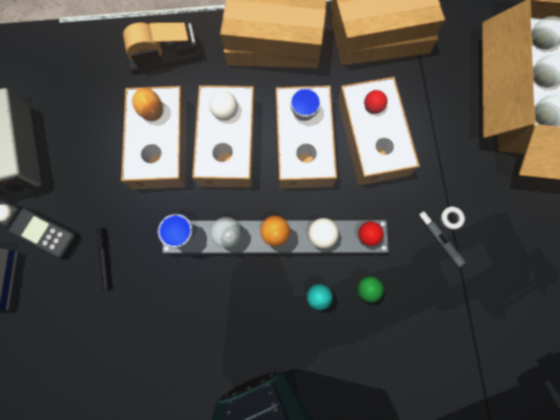

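The top view shows, from left to right along the stand: blue (175,230), clear (228,232), amber (275,231), white (323,233) and red (371,234). The cartons from left to right are amber, white, blue and red, with empty pockets near (151,153), (222,152), (306,153) and (384,146). The teal and green lamps near (320,297) and (371,290) are decoys.

```bash
cat > h.py <<'E'
import numpy as np, cv2
from bench import robot, snapshot, camera_info
def ray(n,u,v,z):
    c=camera_info(n);T=np.array(c["cam_to_world"]);d=T[:3,:3]@np.array([(u-c["cx"])/c["fx"],(v-c["cy"])/c["fy"],1]);o=T[:3,3]
    return o+d*(z-o[2])/d[2]
def proj(n,p):
    c=camera_info(n);T=np.array(c["cam_to_world"]);q=T[:3,:3].T@(np.array(p)-T[:3,3]);return np.array([c["fx"]*q[0]/q[2]+c["cx"],c["fy"]*q[1]/q[2]+c["cy"]])
def blobs(mask,amin=80,amax=3000):
    cs,_=cv2.findContours(mask.astype(np.uint8),cv2.RETR_EXTERNAL,cv2.CHAIN_APPROX_NONE)
    out=[]
    for c in cs:
        a=cv2.contourArea(c)
        if amin<a<amax: (x,y),r=cv2.minEnclosingCircle(c);m=cv2.moments(c);out.append((round(m["m10"]/m["m00"],1),round(m["m01"]/m["m00"],1),a,round(r,1),cv2.boundingRect(c)))
    return out
E
python3 - <<'E'
from h import *
im=cv2.imread("pics/top0.png");hsv=cv2.cvtColor(im,cv2.COLOR_BGR2HSV).astype(int);H,S,V=[hsv[:,:,i] for i in range(3)]
print("hsv white lamp",hsv[233,323],"foam",hsv[130,130],"hole",hsv[153,151],hsv[152,222],hsv[153,306],hsv[146,384])
m={"red":((H<8)|(H>172))&(S>150)&(V>80),"blue":(H>110)&(H<130)&(S>150)&(V>100),"amber":(H>8)&(H<20)&(S>190)&(V>100),"white":(S<60)&(V>150)}
for k,v in m.items(): print(k,blobs(v,300 if k!="white" else 300,8000))
# pockets: dark inside foam
for k,(u,v) in dict(amber=(151,153),white=(222,152),blue=(306,153),red=(384,146)).items():
    g=V[v-18:v+19,u-18:u+19]
    mm=((g<150)*255).astype(np.uint8)
    for b in blobs(mm,100):
        print(k,b[0]+u-18,b[1]+v-18,b[2:])
E
python3 - <<'E'
import cv2
im=cv2.imread("pics/top0.png")
cv2.imwrite("pics/c1.png",cv2.resize(im[80:260,110:430],None,fx=2.5,fy=2.5,interpolation=cv2.INTER_CUBIC))
E
```

```text
hsv white lamp [103   7 245] foam [105   6 244] hole [ 15   5 111] [ 15  17 120] [ 15  51 129] [  0   2 110]
red [(370.5, 233.3, 418.5, 12.0, (359, 222, 24, 24)), (375.5, 100.9, 310.0, 10.6, (366, 91, 20, 21))]
blue [(174.5, 230.2, 632.0, 14.9, (160, 216, 30, 29)), (305.1, 101.6, 479.5, 13.2, (292, 90, 27, 24))]
amber [(274.6, 230.1, 493.5, 13.7, (263, 217, 25, 27))]
white [(255.5, 237.1, 353.0, 20.2, (242, 222, 30, 29)), (218.5, 233.6, 759.5, 21.6, (196, 219, 40, 33)), (322.8, 232.4, 646.0, 15.1, (308, 218, 30, 30)), (34.7, 229.4, 388.5, 14.3, (22, 216, 27, 27)), (452.6, 217.4, 355.5, 11.5, (442, 207, 23, 22)), (6.1, 139.6, 975.5, 44.1, (0, 89, 18, 89)), (305.0, 132.6, 4666.0, 51.5, (277, 87, 58, 92)), (223.2, 132.0, 4658.5, 51.6, (194, 87, 58, 90)), (151.8, 139.4, 3855.5, 52.5, (123, 87, 56, 92)), (379.3, 126.4, 4583.0, 52.7, (344, 79, 73, 96)), (547.8, 80.1, 1295.5, 42.7, (532, 44, 28, 83)), (547.6, 27.0, 434.5, 18.1, (531, 18, 29, 25)), (96.5, 8.5, 3476.0, 112.5, (0, 0, 225, 22))]
amber 150.3 153.1 (237.5, 9.7, (8, 10, 20, 18))
white 221.5 151.3 (211.5, 9.5, (9, 10, 19, 17))
blue 305.6 151.1 (186.5, 9.3, (9, 9, 19, 16))
red 384.5 145.1 (162.5, 8.4, (10, 10, 17, 16))
```

View pics/c1.png

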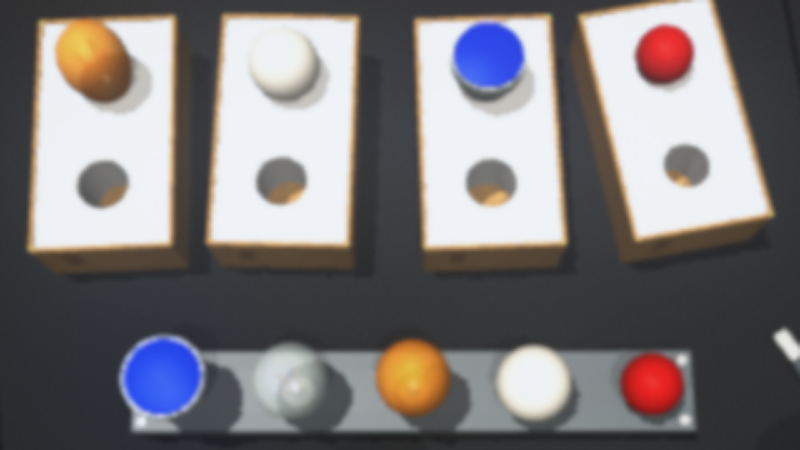

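```bash
python3 - <<'E'
from h import *
P={}
for cam,seeds in dict(top=dict(amber=(151,153),white=(222,152),blue=(306,153),red=(384,146)),side=dict(amber=(139,241),white=(208,217),blue=(279,195),red=(317,174))).items():
    im=cv2.imread(f"pics/{cam}0.png");hsv=cv2.cvtColor(im,cv2.COLOR_BGR2HSV).astype(int);S,V=hsv[:,:,1],hsv[:,:,2]
    for k,(u,v) in seeds.items():
        W=18
        mm=(((V<195)|(S>45))[v-W:v+W+1,u-W:u+W+1]*255).astype(np.uint8)
        n,l,st,ce=cv2.connectedComponentsWithStats(mm)
        i=l[W,W]
        if i==0: print(cam,k,"miss");continue
        cs,_=cv2.findContours((l==i).astype(np.uint8),cv2.RETR_EXTERNAL,cv2.CHAIN_APPROX_NONE)
        e=cv2.fitEllipse(cs[0]);c=(e[0][0]+u-W,e[0][1]+v-W)
        # width in metres via extreme columns
        p=ray(cam,*c,0.063);print(cam,k,np.round(c,1),np.round(e[1],1),"->",np.round(p*1000,1))
# lamps in both views
zs=dict(red=.062,blue=.094,amber=.090,white=.068,clear=.078)
T=dict(red=(370.5,233.3,12),blue=(174.5,230.2,15),amber=(274.8,230.3,13.5),white=(322.8,232.4,15),clear=(228,232,15))
for k,(u,v,r) in T.items(): print("top",k,np.round(ray("top",u,v,zs[k])*1000,1), "dia", 2*r/404.8*(0.857-zs[k])*1000/0.973)
im=cv2.imread("pics/side0.png");hsv=cv2.cvtColor(im,cv2.COLOR_BGR2HSV).astype(int);H,S,V=[hsv[:,:,i] for i in range(3)]
m={"red":((H<8)|(H>172))&(S>150)&(V>80),"blue":(H>110)&(H<130)&(S>150)&(V>100),"amber":(H>8)&(H<20)&(S>190)&(V>100),"white":(S<60)&(V>150)}
for k,v in m.items():
    for b in blobs(v,150,3500): print("side",k,b,np.round(ray("side",b[0],b[1],zs[k]+(.008 if k=="blue" else 0))*1000,1))
# stand corners
im=cv2.imread("pics/top0.png")
for c in [(163,252),(386,251)]: print(np.round(ray("top",*c,0.034)*1000,1))
E
```

```text
top amber [150.7 153.2] [18.4 20.5] -> [658.4 240.3  63. ]
top white [222.  151.9] [18.2 20.4] -> [647.6  92.1  63. ]
top blue [306.  152.6] [18.3 20.1] -> [630.  -82.4  63. ]
top red [384.3 145.8] [16.  18.1] -> [ 629.9 -247.5   63. ]
side amber [136.  241.4] [ 8.8 18.8] -> [655.6 247.   63. ]
side white [205.5 217.2] [ 6.3 12.2] -> [647.6 101.5  63. ]
side blue [275.5 194.2] [4.3 9. ] -> [632.7 -73.1  63. ]
side red miss
top red [ 448.3 -192.3   62. ] dia 48.442330269042806
top blue [483.9 188.8  94. ] dia 58.115562885659855
top amber [466.7  -2.6  90. ] dia 52.57820846654128
top white [457.9 -97.   68. ] dia 60.09590972055783
top clear [474.1  88.7  78. ] dia 59.334237860981695
side red (376.1, 207.5, 467.5, 13.8, (364, 195, 25, 28)) [ 446.2 -188.7   62. ]
side red (299.7, 156.7, 223.0, 9.5, (291, 149, 18, 17)) [ 760.8 -275.3   62. ]
side blue (218.5, 250.7, 477.5, 17.1, (202, 242, 35, 19)) [479.5 189.1 102. ]
side amber (306.5, 222.3, 350.5, 23.4, (295, 205, 26, 47)) [465.    1.8  90. ]
side amber (113.5, 204.9, 859.0, 19.3, (98, 187, 32, 38)) [766.8 233.   90. ]
side white (15.4, 368.4, 664.5, 21.6, (0, 355, 34, 29)) [474.3 498.8  68. ]
side white (265.8, 238.1, 531.5, 15.7, (252, 225, 29, 32)) [500.5  70.6  68. ]
side white (130.4, 235.4, 2696.0, 50.3, (80, 203, 99, 61)) [673.6 248.   68. ]
side white (344.3, 216.1, 620.5, 14.9, (330, 202, 29, 29)) [ 459.3 -101.    68. ]
side white (198.3, 206.8, 2643.0, 46.3, (155, 176, 91, 60)) [686.7  92.   68. ]
side white (270.4, 190.4, 1526.5, 45.3, (223, 172, 90, 38)) [647.  -70.6  68. ]
side white (318.8, 171.3, 1207.0, 44.3, (271, 157, 89, 31)) [ 649.8 -230.2   68. ]
side white (395.8, 115.1, 550.5, 40.9, (355, 103, 82, 23)) [ 809.6 -781.1   68. ]
[453.5 228.3  34. ]
[ 413.4 -225.4   34. ]
```

```bash
python3 -m creep '[{"slide":[-40,0,67],"roll":-14,"grip":0},{"slide":[-40,0,67],"roll":-14,"grip":0},{"slide":[-80,0,134],"roll":-28,"grip":0},{"slide":[-80,0,134],"roll":-28,"grip":0},{"slide":[-120,0,202],"roll":-42,"grip":0},{"slide":[-120,0,202],"roll":-42,"grip":0},{"slide":[-160,0,270],"roll":-56,"grip":0},{"slide":[-160,0,270],"roll":-56,"grip":0},{"slide":[-199,0,337],"roll":-67,"grip":0},{"slide":[-199,0,337],"roll":-67,"grip":0},{"slide":[-199,0,337],"roll":-67,"grip":0},{"slide":[-199,0,337],"roll":-67,"grip":0},{"slide":[-199,0,337],"roll":-67,"grip":0},{"slide":[-199,0,337],"roll":-67,"grip":0}]'
```

```text
time: 1.27
tool_pos: [0.4465, -0.1927, 0.2052]
ee_rot: [-1.571, 0.001, -0.003]
wrist_force: [-0.2, 0.4, -0.6]
width: 0.0938
```

```bash
python3 -m creep '[{"slide":[1,25,1],"roll":0,"grip":0},{"slide":[1,55,1],"roll":0,"grip":0},{"slide":[1,85,1],"roll":0,"grip":0},{"slide":[1,110,1],"roll":0,"grip":0},{"slide":[1,130,1],"roll":0,"grip":0},{"slide":[1,145,1],"roll":0,"grip":0},{"slide":[1,155,1],"roll":0,"grip":0},{"slide":[1,155,1],"roll":0,"grip":0},{"slide":[1,155,1],"roll":0,"grip":0}]'; python3 - <<'E'
from h import *
for n in ["top","side"]: cv2.imwrite(f"pics/{n}1.png",cv2.resize(snapshot(n)[170:330,250:450,::-1] if n=="side" else snapshot(n)[150:310,250:450,::-1],None,fx=3,fy=3))
print(robot.get_obs()["tool_pos"])
a=cv2.imread("pics/top1.png");
E
```

```text
time: 2.02
tool_pos: [0.4478, -0.1915, 0.0505]
ee_rot: [-1.571, 0.0, -0.003]
wrist_force: [-0.7, -0.7, 0.2]
width: 0.094
[ 0.44897327 -0.19175026  0.05192421]
```

View pics/side1.png

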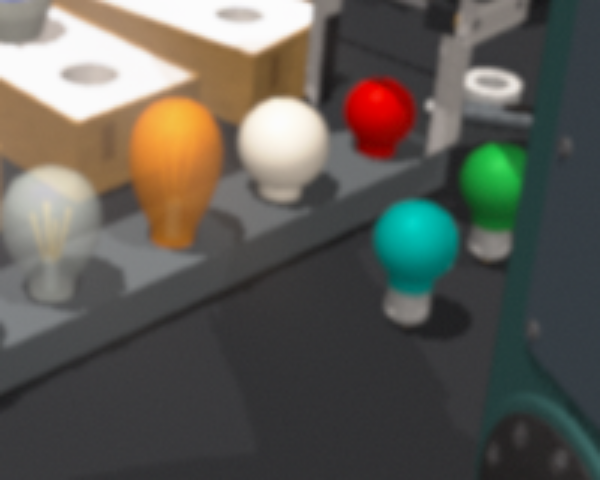

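View pics/top1.png

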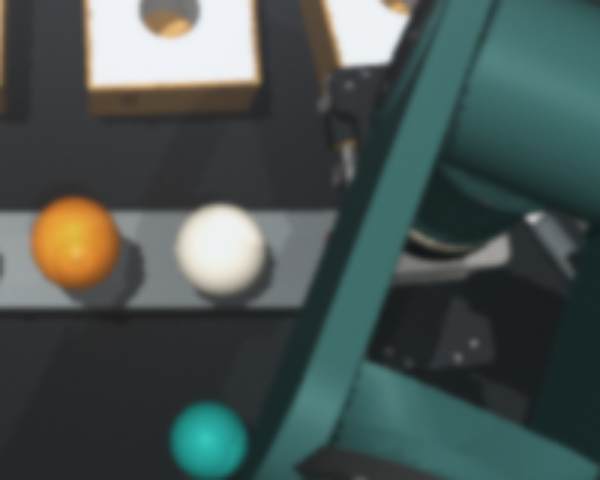

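The side view shows the two fingers straddling the red lamp, with the lamp between them at crop (380,115). I'm closing the gripper.

```bash
python3 -m creep '[{"slide":[0,0,0],"roll":0,"grip":0.3},{"slide":[0,0,0],"roll":0,"grip":0.4},{"slide":[0,0,0],"roll":0,"grip":0.5},{"slide":[0,0,0],"roll":0,"grip":0.6},{"slide":[0,0,0],"roll":0,"grip":0.6},{"slide":[0,0,0],"roll":0,"grip":0.6},{"slide":[0,0,0],"roll":0,"grip":0.6},{"slide":[0,0,0],"roll":0,"grip":0.6},{"slide":[0,0,0],"roll":0,"grip":0.6}]'
```

```text
time: 2.87
tool_pos: [0.4483, -0.1907, 0.0504]
ee_rot: [-1.571, -0.0, -0.001]
wrist_force: [0.2, -0.4, -0.5]
width: 0.0488
```

```bash
python3 -m creep '[{"slide":[0,-4,0],"roll":0,"grip":0.6},{"slide":[0,-12,0],"roll":0,"grip":0.6},{"slide":[0,-24,0],"roll":0,"grip":0.6},{"slide":[0,-40,0],"roll":0,"grip":0.6},{"slide":[0,-60,0],"roll":0,"grip":0.6},{"slide":[0,-80,0],"roll":0,"grip":0.6},{"slide":[0,-95,0],"roll":0,"grip":0.6},{"slide":[15,-100,-5],"roll":0,"grip":0.6},{"slide":[40,-100,-12],"roll":0,"grip":0.6},{"slide":[70,-100,-22],"roll":0,"grip":0.6},{"slide":[100,-100,-31],"roll":0,"grip":0.6},{"slide":[130,-100,-41],"roll":0,"grip":0.6},{"slide":[155,-100,-49],"roll":0,"grip":0.6},{"slide":[172,-100,-54],"roll":0,"grip":0.6},{"slide":[182,-100,-57],"roll":0,"grip":0.6},{"slide":[182,-100,-57],"roll":0,"grip":0.6},{"slide":[182,-100,-57],"roll":0,"grip":0.6}]'
python3 - <<'E'
from h import *
im=snapshot("side")[:,:,::-1]; cv2.imwrite("pics/s2.png",cv2.resize(im[90:240,220:440],None,fx=3,fy=3))
im=snapshot("top")[:,:,::-1]; cv2.imwrite("pics/t2.png",im)
E
```

```text
time: 4.28
tool_pos: [0.6302, -0.2478, 0.1504]
ee_rot: [-1.571, 0.001, -0.0]
wrist_force: [-0.9, 0.2, -0.3]
width: 0.0491
```

View pics/s2.png

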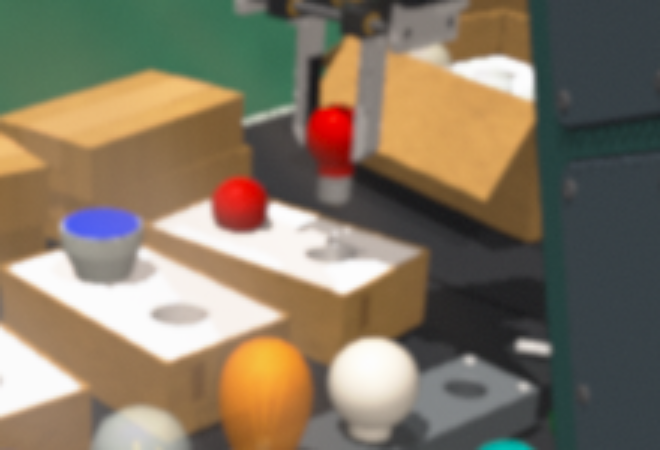

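View pics/t2.png

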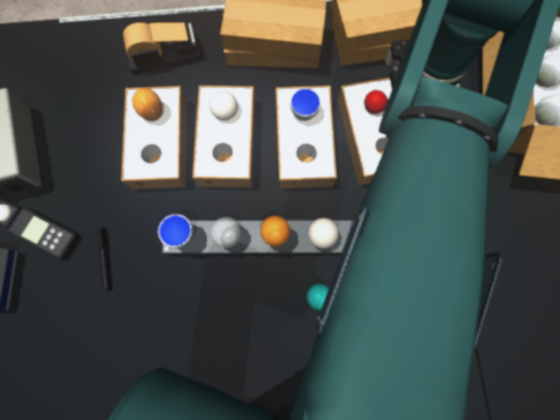

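```bash
python3 - <<'E'
from h import *
print(proj("side",[.630,-.2478,.104]),proj("side",[.630,-.2478,.162]),proj("side",[.630,-.2475,.063]))
print(ray("side",220+330/3,90+253/3,.063))
for k,p in dict(amber=(.658,.240,.063),white=(.6476,.092,.063),blue=(.630,-.0824,.063)).items(): print(k,proj("side",p))
E
```

```text
[330.59340973 157.87898804] [332.03360549 134.52738658] [329.53454088 173.73845155]
[ 0.62680201 -0.24562145  0.063     ]
amber [138.89430595 239.50543844]
white [209.48599941 215.67725334]
blue [279.48954228 193.37713967]
```

```bash
python3 -m creep '[{"slide":[0,10,0],"roll":0,"grip":0.6},{"slide":[0,25,0],"roll":0,"grip":0.6},{"slide":[0,40,0],"roll":0,"grip":0.6},{"slide":[0,52,0],"roll":0,"grip":0.6},{"slide":[0,62,0],"roll":0,"grip":0.6},{"slide":[0,69,0],"roll":0,"grip":0.6},{"slide":[0,74,0],"roll":0,"grip":0.6},{"slide":[0,77,0],"roll":0,"grip":0.6},{"slide":[0,79,0],"roll":0,"grip":0.6},{"slide":[0,81,0],"roll":0,"grip":0.6},{"slide":[0,82,0],"roll":0,"grip":0.6},{"slide":[0,82,0],"roll":0,"grip":0.6}]'
```

```text
time: 5.38
tool_pos: [0.6304, -0.2479, 0.0687]
ee_rot: [-1.571, -0.001, -0.001]
wrist_force: [-0.6, -0.1, -1.0]
width: 0.0485
```

```bash
python3 -m creep '[{"slide":[0,0,0],"roll":0,"grip":0.45},{"slide":[0,0,0],"roll":0,"grip":0.4},{"slide":[0,0,0],"roll":0,"grip":0.3},{"slide":[0,0,0],"roll":0,"grip":0.2},{"slide":[0,0,0],"roll":0,"grip":0.2},{"slide":[0,0,0],"roll":0,"grip":0.2},{"slide":[0,-10,0],"roll":0,"grip":0.2},{"slide":[0,-25,0],"roll":0,"grip":0.2},{"slide":[0,-45,0],"roll":0,"grip":0.2},{"slide":[0,-70,0],"roll":0,"grip":0.2},{"slide":[0,-95,0],"roll":0,"grip":0.1},{"slide":[0,-110,0],"roll":0,"grip":0}]'
python3 - <<'E'
from h import *
im=snapshot("side")[:,:,::-1]; cv2.imwrite("pics/s3.png",cv2.resize(im[90:240,220:440],None,fx=3,fy=3))
E
```

```text
time: 6.38
tool_pos: [0.6312, -0.2483, 0.1831]
ee_rot: [-1.573, -0.005, -0.001]
wrist_force: [0.5, -0.6, 0.9]
width: 0.0851
```

View pics/s3.png

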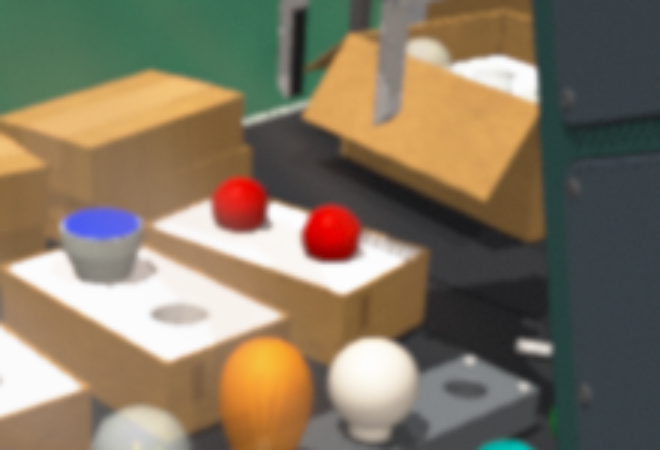

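The red lamp is seated at crop (331,233), level with its packed twin. White is next.

```bash
python3 -m creep '[{"slide":[-15,0,13],"roll":0,"grip":0},{"slide":[-40,0,35],"roll":0,"grip":0},{"slide":[-65,0,57],"roll":0,"grip":0},{"slide":[-90,0,79],"roll":0,"grip":0},{"slide":[-115,0,100],"roll":0,"grip":0},{"slide":[-140,0,122],"roll":0,"grip":0},{"slide":[-160,0,140],"roll":0,"grip":0},{"slide":[-172,0,150],"roll":0,"grip":0},{"slide":[-172,15,150],"roll":0,"grip":0},{"slide":[-172,40,150],"roll":0,"grip":0},{"slide":[-172,70,150],"roll":0,"grip":0},{"slide":[-172,95,150],"roll":0,"grip":0},{"slide":[-172,112,150],"roll":0,"grip":0},{"slide":[-172,122,150],"roll":0,"grip":0},{"slide":[-172,124,150],"roll":0,"grip":0},{"slide":[-172,124,150],"roll":0,"grip":0},{"slide":[-172,124,150],"roll":0,"grip":0}]'
```

```text
time: 7.85
tool_pos: [0.4592, -0.0981, 0.0558]
ee_rot: [-1.572, -0.002, -0.001]
wrist_force: [0.1, -0.2, 0.3]
width: 0.0936
```

```bash
python3 -m creep '[{"slide":[0,0,0],"roll":0,"grip":0.2},{"slide":[0,0,0],"roll":0,"grip":0.3},{"slide":[0,0,0],"roll":0,"grip":0.4},{"slide":[0,0,0],"roll":0,"grip":0.5},{"slide":[0,0,0],"roll":0,"grip":0.5},{"slide":[0,0,0],"roll":0,"grip":0.5},{"slide":[0,0,0],"roll":0,"grip":0.5},{"slide":[0,0,0],"roll":0,"grip":0.5}]'
```

```text
time: 8.52
tool_pos: [0.4584, -0.0978, 0.0547]
ee_rot: [-1.571, -0.0, -0.001]
wrist_force: [-0.3, 0.2, 0.9]
width: 0.059
```

```bash
python3 -m creep '[{"slide":[0,-4,0],"roll":0,"grip":0.5},{"slide":[0,-12,0],"roll":0,"grip":0.5},{"slide":[0,-24,0],"roll":0,"grip":0.5},{"slide":[0,-40,0],"roll":0,"grip":0.5},{"slide":[0,-65,0],"roll":0,"grip":0.5},{"slide":[0,-90,0],"roll":0,"grip":0.5},{"slide":[0,-115,0],"roll":0,"grip":0.5},{"slide":[0,-130,0],"roll":0,"grip":0.5},{"slide":[15,-135,15],"roll":0,"grip":0.5},{"slide":[35,-135,35],"roll":0,"grip":0.5},{"slide":[57,-135,57],"roll":0,"grip":0.5},{"slide":[79,-135,79],"roll":0,"grip":0.5},{"slide":[101,-135,101],"roll":0,"grip":0.5},{"slide":[123,-135,123],"roll":0,"grip":0.5},{"slide":[145,-135,145],"roll":0,"grip":0.5},{"slide":[165,-135,165],"roll":0,"grip":0.5},{"slide":[181,-135,182],"roll":0,"grip":0.5},{"slide":[189,-135,190],"roll":0,"grip":0.5},{"slide":[189,-135,190],"roll":0,"grip":0.5},{"slide":[189,-135,190],"roll":0,"grip":0.5}]'
python3 - <<'E'
from h import *
im=snapshot("side")[:,:,::-1]; cv2.imwrite("pics/s4.png",cv2.resize(im[100:300,70:400],None,fx=2.4,fy=2.4))
p=robot.get_obs()["tool_pos"]; print(p,proj("side",p+[0,0,.013-.064]),proj("side",p+[0,0,.013]))
E
```

```text
time: 10.18
tool_pos: [0.6473, 0.0923, 0.1892]
ee_rot: [-1.571, 0.001, 0.0]
wrist_force: [0.6, 0.6, 0.0]
width: 0.0588
[0.64706436 0.09176265 0.18952902] [207.21730559 181.28128348] [204.91858472 149.87646696]
```

View pics/s4.png

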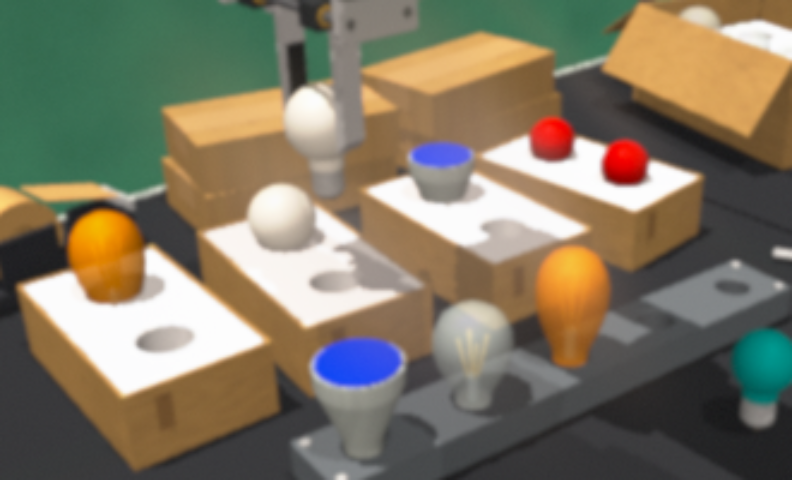

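The foot is at pixel (206,180), predicted (207,181), and the pocket is at (209,217), predicted (209,216). They agree, so I'm lowering.

```bash
python3 -m creep '[{"slide":[0,15,0],"roll":0,"grip":0.5},{"slide":[0,40,0],"roll":0,"grip":0.5},{"slide":[0,62,0],"roll":0,"grip":0.5},{"slide":[0,80,0],"roll":0,"grip":0.5},{"slide":[0,94,0],"roll":0,"grip":0.5},{"slide":[0,104,0],"roll":0,"grip":0.5},{"slide":[0,110,0],"roll":0,"grip":0.5},{"slide":[0,113,0],"roll":0,"grip":0.5},{"slide":[0,115,0],"roll":0,"grip":0.5},{"slide":[0,117,0],"roll":0,"grip":0.5},{"slide":[0,117,0],"roll":0,"grip":0.5}]'
```

```text
time: 11.15
tool_pos: [0.6478, 0.0921, 0.0732]
ee_rot: [-1.571, -0.001, -0.001]
wrist_force: [-0.1, 0.3, -1.0]
width: 0.0592
```

```bash
python3 -m creep '[{"slide":[0,0,0],"roll":0,"grip":0.35},{"slide":[0,0,0],"roll":0,"grip":0.3},{"slide":[0,0,0],"roll":0,"grip":0.2},{"slide":[0,0,0],"roll":0,"grip":0.15},{"slide":[0,0,0],"roll":0,"grip":0.15},{"slide":[0,0,0],"roll":0,"grip":0.15},{"slide":[0,-10,0],"roll":0,"grip":0.15},{"slide":[0,-25,0],"roll":0,"grip":0.15},{"slide":[0,-45,0],"roll":0,"grip":0.15},{"slide":[0,-70,0],"roll":0,"grip":0.15},{"slide":[0,-95,0],"roll":0,"grip":0},{"slide":[0,-110,0],"roll":0,"grip":0}]'
python3 - <<'E'
from h import *
im=snapshot("side")[:,:,::-1]; cv2.imwrite("pics/s5.png",cv2.resize(im[100:300,70:400],None,fx=2.4,fy=2.4))
E
```

```text
time: 12.15
tool_pos: [0.6485, 0.0922, 0.1869]
ee_rot: [-1.571, -0.005, -0.001]
wrist_force: [0.4, 1.0, 0.4]
width: 0.0898
```

View pics/s5.png

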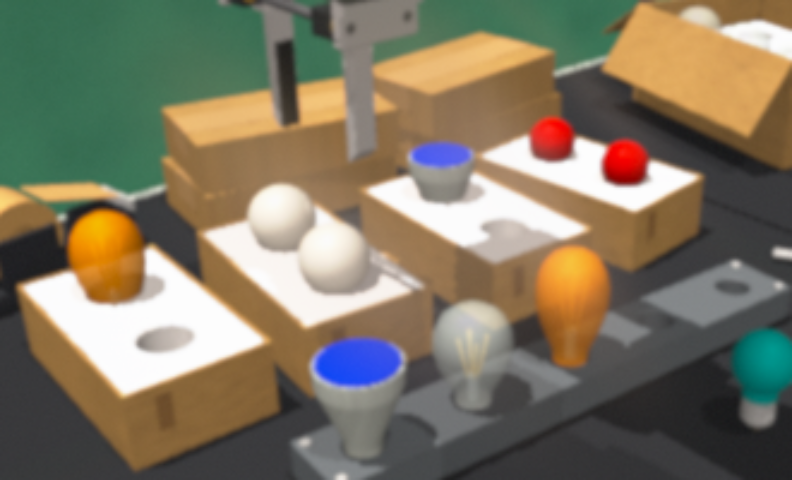

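The white lamp is seated at crop (334,258), beside its twin. Amber is next.

```bash
python3 -m creep '[{"slide":[-15,0,-8],"roll":0,"grip":0},{"slide":[-40,0,-21],"roll":0,"grip":0},{"slide":[-68,0,-35],"roll":0,"grip":0},{"slide":[-96,0,-50],"roll":0,"grip":0},{"slide":[-124,0,-64],"roll":0,"grip":0},{"slide":[-150,0,-78],"roll":0,"grip":0},{"slide":[-170,0,-88],"roll":0,"grip":0},{"slide":[-181,0,-94],"roll":0,"grip":0},{"slide":[-181,0,-94],"roll":0,"grip":0},{"slide":[-181,15,-94],"roll":0,"grip":0},{"slide":[-181,35,-94],"roll":0,"grip":0},{"slide":[-181,60,-94],"roll":0,"grip":0},{"slide":[-181,83,-94],"roll":0,"grip":0},{"slide":[-181,100,-94],"roll":0,"grip":0},{"slide":[-181,109,-94],"roll":0,"grip":0},{"slide":[-181,111,-94],"roll":0,"grip":0},{"slide":[-181,111,-94],"roll":0,"grip":0},{"slide":[-181,111,-94],"roll":0,"grip":0}]'
```

```text
time: 13.7
tool_pos: [0.4674, -0.0017, 0.0726]
ee_rot: [-1.571, -0.002, -0.0]
wrist_force: [0.5, 1.0, -0.2]
width: 0.0939
```

```bash
python3 -m creep '[{"slide":[0,0,0],"roll":0,"grip":0.2},{"slide":[0,0,0],"roll":0,"grip":0.3},{"slide":[0,0,0],"roll":0,"grip":0.4},{"slide":[0,0,0],"roll":0,"grip":0.5},{"slide":[0,0,0],"roll":0,"grip":0.5},{"slide":[0,0,0],"roll":0,"grip":0.5},{"slide":[0,0,0],"roll":0,"grip":0.5},{"slide":[0,0,0],"roll":0,"grip":0.5}]'
```

```text
time: 14.37
tool_pos: [0.4664, -0.0018, 0.0716]
ee_rot: [-1.571, -0.0, -0.001]
wrist_force: [0.7, 0.5, 0.7]
width: 0.0567
```

```bash
python3 -m creep '[{"slide":[0,-4,0],"roll":0,"grip":0.5},{"slide":[0,-12,0],"roll":0,"grip":0.5},{"slide":[0,-24,0],"roll":0,"grip":0.5},{"slide":[0,-40,0],"roll":0,"grip":0.5},{"slide":[0,-65,0],"roll":0,"grip":0.5},{"slide":[0,-90,0],"roll":0,"grip":0.5},{"slide":[0,-112,0],"roll":0,"grip":0.5},{"slide":[0,-120,0],"roll":0,"grip":0.5},{"slide":[10,-120,13],"roll":0,"grip":0.5},{"slide":[30,-120,38],"roll":0,"grip":0.5},{"slide":[52,-120,66],"roll":0,"grip":0.5},{"slide":[75,-120,95],"roll":0,"grip":0.5},{"slide":[98,-120,124],"roll":0,"grip":0.5},{"slide":[121,-120,153],"roll":0,"grip":0.5},{"slide":[144,-120,182],"roll":0,"grip":0.5},{"slide":[166,-120,210],"roll":0,"grip":0.5},{"slide":[184,-120,232],"roll":0,"grip":0.5},{"slide":[192,-120,242],"roll":0,"grip":0.5},{"slide":[192,-120,242],"roll":0,"grip":0.5},{"slide":[192,-120,242],"roll":0,"grip":0.5}]'
python3 - <<'E'
from h import *
im=snapshot("side")[:,:,::-1]; cv2.imwrite("pics/s6.png",cv2.resize(im[100:300,70:400],None,fx=2.4,fy=2.4))
p=robot.get_obs()["tool_pos"]; print(p,proj("side",p+[0,0,.018-.086]),proj("side",p+[0,0,.018]))
E
```

```text
time: 16.03
tool_pos: [0.6582, 0.2403, 0.1898]
ee_rot: [-1.572, 0.003, 0.0]
wrist_force: [0.6, 0.7, -1.0]
width: 0.0569
[0.6580244  0.23964736 0.19059132] [134.47626293 210.52750894] [127.2705873  165.14964909]
```

View pics/s6.png

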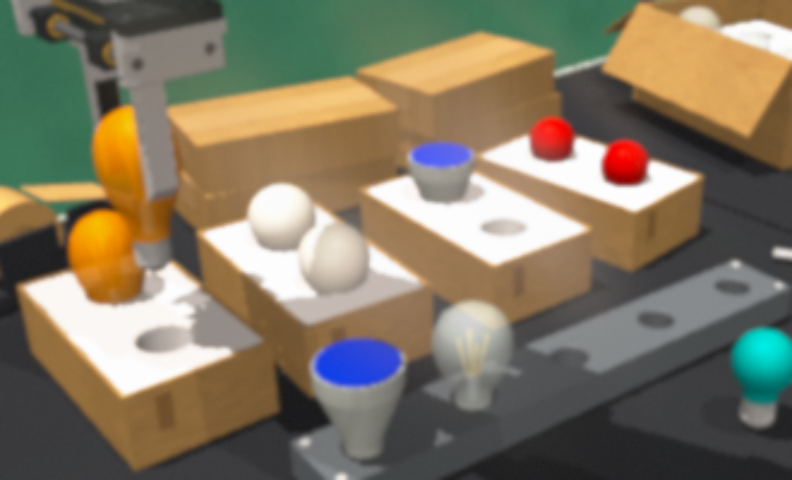

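```bash
python3 -m creep '[{"slide":[0,15,0],"roll":0,"grip":0.5},{"slide":[0,38,0],"roll":0,"grip":0.5},{"slide":[0,60,0],"roll":0,"grip":0.5},{"slide":[0,78,0],"roll":0,"grip":0.5},{"slide":[0,92,0],"roll":0,"grip":0.5},{"slide":[0,101,0],"roll":0,"grip":0.5},{"slide":[0,106,0],"roll":0,"grip":0.5},{"slide":[0,109,0],"roll":0,"grip":0.5},{"slide":[0,111,0],"roll":0,"grip":0.5},{"slide":[0,113,0],"roll":0,"grip":0.5},{"slide":[0,113,0],"roll":0,"grip":0.5}]'
```

```text
time: 17.0
tool_pos: [0.6589, 0.2402, 0.0792]
ee_rot: [-1.571, -0.001, -0.001]
wrist_force: [-0.3, -0.9, -0.8]
width: 0.057
```

```bash
python3 -m creep '[{"slide":[0,0,0],"roll":0,"grip":0.35},{"slide":[0,0,0],"roll":0,"grip":0.3},{"slide":[0,0,0],"roll":0,"grip":0.2},{"slide":[0,0,0],"roll":0,"grip":0.15},{"slide":[0,0,0],"roll":0,"grip":0.15},{"slide":[0,0,0],"roll":0,"grip":0.15},{"slide":[0,-10,0],"roll":0,"grip":0.15},{"slide":[0,-25,0],"roll":0,"grip":0.15},{"slide":[0,-45,0],"roll":0,"grip":0.15},{"slide":[0,-70,0],"roll":0,"grip":0.15},{"slide":[0,-95,0],"roll":0,"grip":0},{"slide":[0,-105,0],"roll":0,"grip":0}]'
python3 - <<'E'
from h import *
im=snapshot("side")[:,:,::-1]; cv2.imwrite("pics/s7.png",cv2.resize(im[100:300,70:400],None,fx=2.4,fy=2.4))
print(ray("top",174.5,230.2,.106))
E
```

```text
time: 18.0
tool_pos: [0.6601, 0.2406, 0.1892]
ee_rot: [-1.569, -0.008, -0.001]
wrist_force: [0.5, 0.3, 0.8]
width: 0.09
[0.48137714 0.18585758 0.106     ]
```

View pics/s7.png

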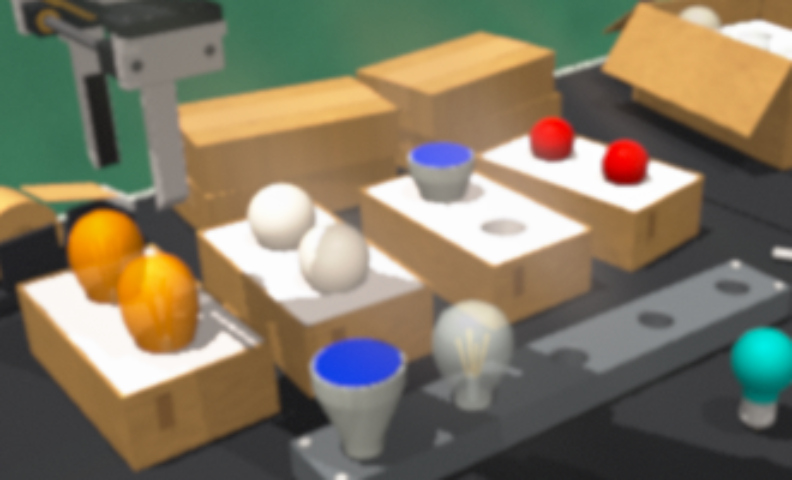

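The amber lamp is seated at crop (158,300). Blue is next.

```bash
python3 -m creep '[{"slide":[-15,0,-5],"roll":0,"grip":0},{"slide":[-40,0,-12],"roll":0,"grip":0},{"slide":[-68,0,-20],"roll":0,"grip":0},{"slide":[-96,0,-29],"roll":0,"grip":0},{"slide":[-124,0,-37],"roll":0,"grip":0},{"slide":[-150,0,-45],"roll":0,"grip":0},{"slide":[-168,0,-50],"roll":0,"grip":0},{"slide":[-177,0,-53],"roll":0,"grip":0},{"slide":[-177,0,-53],"roll":0,"grip":0},{"slide":[-177,15,-53],"roll":0,"grip":0},{"slide":[-177,35,-53],"roll":0,"grip":0},{"slide":[-177,60,-53],"roll":0,"grip":0},{"slide":[-177,83,-53],"roll":0,"grip":0},{"slide":[-177,99,-53],"roll":0,"grip":0},{"slide":[-177,107,-53],"roll":0,"grip":0},{"slide":[-177,109,-53],"roll":0,"grip":0},{"slide":[-177,109,-53],"roll":0,"grip":0},{"slide":[-177,109,-53],"roll":0,"grip":0}]'
```

```text
time: 19.55
tool_pos: [0.4826, 0.1875, 0.0755]
ee_rot: [-1.57, -0.002, -0.001]
wrist_force: [0.5, 0.6, 0.2]
width: 0.0942
```

```bash
python3 -m creep '[{"slide":[0,0,0],"roll":0,"grip":0.2},{"slide":[0,0,0],"roll":0,"grip":0.25},{"slide":[0,0,0],"roll":0,"grip":0.3},{"slide":[0,0,0],"roll":0,"grip":0.4},{"slide":[0,0,0],"roll":0,"grip":0.45},{"slide":[0,0,0],"roll":0,"grip":0.45},{"slide":[0,0,0],"roll":0,"grip":0.45},{"slide":[0,0,0],"roll":0,"grip":0.45}]'
```

```text
time: 20.22
tool_pos: [0.4817, 0.1873, 0.0748]
ee_rot: [-1.571, -0.001, -0.001]
wrist_force: [-0.7, 0.2, 1.6]
width: 0.062
```

```bash
python3 -m creep '[{"slide":[0,-4,0],"roll":0,"grip":0.45},{"slide":[0,-12,0],"roll":0,"grip":0.45},{"slide":[0,-24,0],"roll":0,"grip":0.45},{"slide":[0,-40,0],"roll":0,"grip":0.45},{"slide":[0,-65,0],"roll":0,"grip":0.45},{"slide":[0,-90,0],"roll":0,"grip":0.45},{"slide":[0,-115,0],"roll":0,"grip":0.45},{"slide":[0,-127,0],"roll":0,"grip":0.45},{"slide":[0,-130,0],"roll":0,"grip":0.45},{"slide":[0,-130,0],"roll":0,"grip":0.45}]'
```

```text
time: 21.05
tool_pos: [0.482, 0.1874, 0.2056]
ee_rot: [-1.57, -0.002, -0.001]
wrist_force: [-0.4, -0.5, -0.5]
width: 0.0621
```

```bash
python3 -m creep '[{"slide":[8,0,-14],"roll":0,"grip":0.45},{"slide":[20,0,-36],"roll":0,"grip":0.45},{"slide":[34,0,-62],"roll":0,"grip":0.45},{"slide":[48,0,-88],"roll":0,"grip":0.45},{"slide":[62,0,-114],"roll":0,"grip":0.45},{"slide":[76,0,-140],"roll":0,"grip":0.45},{"slide":[90,0,-166],"roll":0,"grip":0.45},{"slide":[104,0,-192],"roll":0,"grip":0.45},{"slide":[118,0,-218],"roll":0,"grip":0.45},{"slide":[132,0,-242],"roll":0,"grip":0.45},{"slide":[143,0,-261],"roll":0,"grip":0.45},{"slide":[148,0,-270],"roll":0,"grip":0.45},{"slide":[148,0,-270],"roll":0,"grip":0.45},{"slide":[148,0,-270],"roll":0,"grip":0.45}]'
python3 - <<'E'
from h import *
im=snapshot("side")[:,:,::-1]; cv2.imwrite("pics/s8.png",cv2.resize(im[100:300,70:400],None,fx=2.4,fy=2.4))
p=robot.get_obs()["tool_pos"]; print(p,proj("side",p+[0,0,.019-.090]),proj("side",p+[0,0,.019]))
E
```

```text
time: 22.22
tool_pos: [0.6285, -0.0823, 0.2027]
ee_rot: [-1.569, 0.003, -0.001]
wrist_force: [-0.2, -0.5, -0.4]
width: 0.062
[ 0.62852501 -0.0817088   0.20342105] [279.91871743 164.4019854 ] [280.20893755 123.45012416]
```

View pics/s8.png

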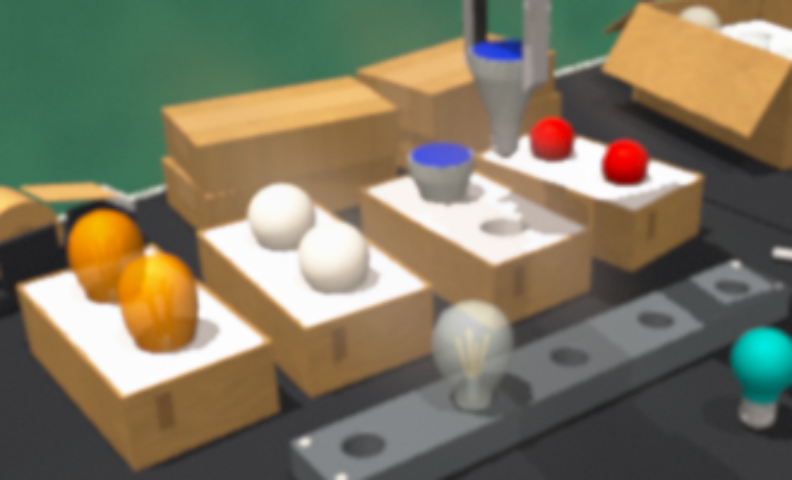

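The foot is at (280,164), exactly as predicted, and the pocket is at (280,195), predicted (279,193). I'm lowering blue.

```bash
python3 -m creep '[{"slide":[0,15,0],"roll":0,"grip":0.45},{"slide":[0,40,0],"roll":0,"grip":0.45},{"slide":[0,64,0],"roll":0,"grip":0.45},{"slide":[0,84,0],"roll":0,"grip":0.45},{"slide":[0,100,0],"roll":0,"grip":0.45},{"slide":[0,111,0],"roll":0,"grip":0.45},{"slide":[0,118,0],"roll":0,"grip":0.45},{"slide":[0,122,0],"roll":0,"grip":0.45},{"slide":[0,124,0],"roll":0,"grip":0.45},{"slide":[0,126,0],"roll":0,"grip":0.45},{"slide":[0,126,0],"roll":0,"grip":0.45}]'
```

```text
time: 23.18
tool_pos: [0.6298, -0.0829, 0.0792]
ee_rot: [-1.571, -0.001, -0.001]
wrist_force: [0.8, 0.2, -0.8]
width: 0.0614
```

```bash
python3 -m creep '[{"slide":[0,0,0],"roll":0,"grip":0.3},{"slide":[0,0,0],"roll":0,"grip":0.25},{"slide":[0,0,0],"roll":0,"grip":0.15},{"slide":[0,0,0],"roll":0,"grip":0.12},{"slide":[0,0,0],"roll":0,"grip":0.12},{"slide":[0,0,0],"roll":0,"grip":0.12},{"slide":[0,-10,0],"roll":0,"grip":0.12},{"slide":[0,-25,0],"roll":0,"grip":0.12},{"slide":[0,-45,0],"roll":0,"grip":0.12},{"slide":[0,-70,0],"roll":0,"grip":0.12},{"slide":[0,-95,0],"roll":0,"grip":0.1},{"slide":[0,-120,0],"roll":0,"grip":0},{"slide":[-30,-140,0],"roll":0,"grip":0},{"slide":[-70,-140,0],"roll":0,"grip":0},{"slide":[-110,-140,0],"roll":0,"grip":0},{"slide":[-150,-140,-30],"roll":0,"grip":0},{"slide":[-190,-140,-60],"roll":0,"grip":0},{"slide":[-220,-140,-90],"roll":0,"grip":0},{"slide":[-230,-140,-120],"roll":0,"grip":0},{"slide":[-230,-140,-150],"roll":0,"grip":0}]'
python3 - <<'E'
from h import *
im=snapshot("side")[:,:,::-1]; cv2.imwrite("pics/s9.png",cv2.resize(im[100:300,70:400],None,fx=2.4,fy=2.4))
im=snapshot("top")[:,:,::-1]; cv2.imwrite("pics/t9.png",im)
E
```

```text
time: 24.85
tool_pos: [0.3965, -0.2335, 0.2207]
ee_rot: [-1.573, -0.002, -0.001]
wrist_force: [1.2, -0.4, 0.6]
width: 0.0942
```

View pics/s9.png

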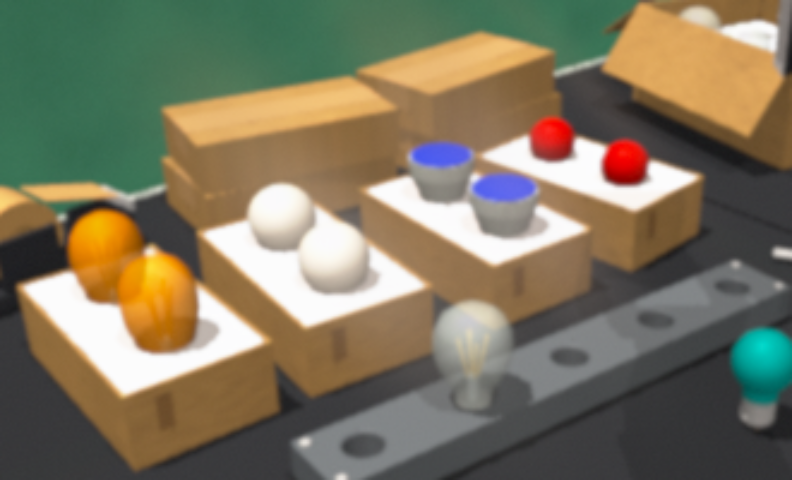

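View pics/t9.png

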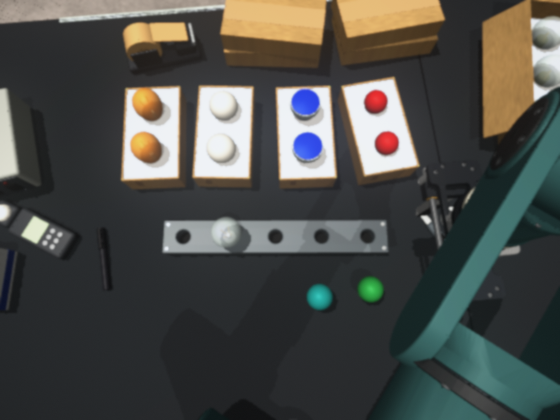

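All four lamps look seated. I'll check the numbers across both views before handing in.

```bash
python3 - <<'E'
from h import *
ims={n:snapshot(n)[:,:,::-1].copy() for n in("top","side")}
exp=dict(red=(.6299,-.2475,.078),blue=(.630,-.0824,.1078),amber=(.6584,.2403,.0944),white=(.6476,.0921,.0834))
def tri(a,b):
    A=[];B=[]
    os=[];P=np.zeros((3,3));q=np.zeros(3)
    for n,(u,v) in (("top",a),("side",b)):
        o=np.array(camera_info(n)["cam_to_world"])[:3,3];d=ray(n,u,v,0)-o;d/=np.linalg.norm(d);M=np.eye(3)-np.outer(d,d);P+=M;q+=M@o
    return np.linalg.solve(P,q)
got={}
for n,im in ims.items():
    hsv=cv2.cvtColor(im,cv2.COLOR_BGR2HSV).astype(int);H,S,V=[hsv[:,:,i] for i in range(3)]
    m={"red":((H<8)|(H>172))&(S>120)&(V>60),"blue":(H>110)&(H<130)&(S>100)&(V>80),"amber":(H>5)&(H<22)&(S>200)&(V>100)}
    for k,v in m.items():
        e=proj(n,exp[k]);b=min(blobs(v,60,4000),key=lambda b:np.hypot(b[0]-e[0],b[1]-e[1]));got[n,k]=b[:2]
        print(n,k,"exp",np.round(e,1),"got",b)
    e=proj(n,exp["white"]);print(n,"white exp",np.round(e,1), "clear exp",proj(n,(.4741,.0887,.078)))
for k in("red","blue","amber"): print(k,np.round(tri(got["top",k],got["side",k])*1000,1),np.array(exp[k])*1000)
print(robot.get_obs()["time"],np.abs(robot.get_obs()["qvel"]).max())
E
```

```text
top red exp [386.1 143. ] got (386.5, 142.5, 358.0, 11.3, (376, 132, 22, 22))
top blue exp [307.4 144.2] got (307.3, 145.5, 571.5, 14.1, (294, 132, 28, 28))Traceback (most recent call last):
  File "<stdin>", line 15, in <module>
ValueError: min() iterable argument is empty
```

```bash
python3 - <<'E'
from h import *
exp=dict(red=(.6299,-.2475,.078),blue=(.630,-.0824,.1078),amber=(.6584,.2403,.0944),white=(.6476,.0921,.0834))
for n,f in(("top","t9"),("side",None)):
    im=snapshot(n)[:,:,::-1].copy()
    for k,p in exp.items():
        e=proj(n,p);print(n,k,np.round(e,1));cv2.drawMarker(im,tuple(int(round(x)) for x in e),(0,255,0) if k!="x" else 0,cv2.MARKER_CROSS,6,1)
        if k=="amber":
            for dz in(.038,-.0314):
                cv2.circle(im,tuple(int(round(x)) for x in proj(n,np.add(p,(0,0,dz)))),1,(255,0,255),-1)
    c=im[75:195,110:430] if n=="top" else im[135:260,70:360]
    cv2.imwrite(f"pics/chk_{n}.png",cv2.resize(c,None,fx=2.5,fy=2.5))
    hsv=cv2.cvtColor(im,cv2.COLOR_BGR2HSV);u,v=[int(x) for x in proj(n,exp["amber"])];print(hsv[v+3,u+4])
E
```

```text
top red [386.1 143. ]
top blue [307.4 144.2]
top amber [145.9 147.5]
top white [220.6 148.2]
[ 13 178 189]
side red [329.9 168. ]
side blue [279.6 174.7]
side amber [136.2 224.5]
side white [208.8 206.7]
[ 17 248 218]
```

View pics/chk_top.png

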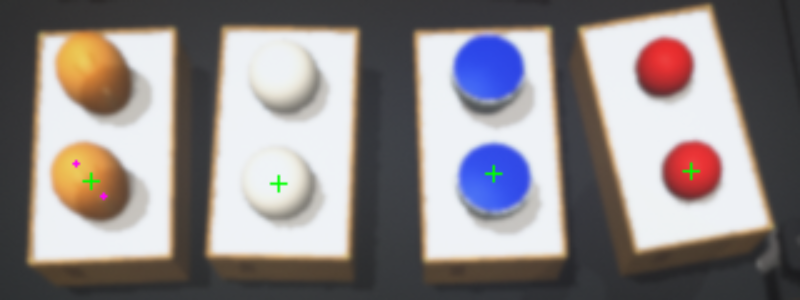

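View pics/chk_side.png

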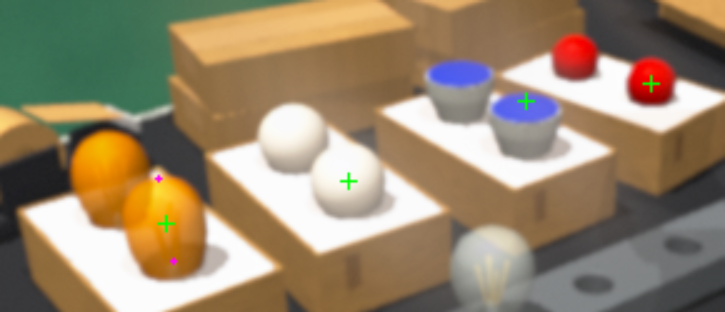

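```bash
python3 - <<'E'
from h import *
def tri(a,b):
    P=np.zeros((3,3));q=np.zeros(3)
    for n,(u,v) in (("top",a),("side",b)):
        o=np.array(camera_info(n)["cam_to_world"])[:3,3];d=ray(n,u,v,0)-o;d/=np.linalg.norm(d);M=np.eye(3)-np.outer(d,d);P+=M;q+=M@o
    return np.round(np.linalg.solve(P,q)*1000,1)
print("stand blue face side exp",proj("side",(.4817,.1873,.106)),"meas 218.5 250.7; tri",tri((174.5,230.2),(218.5,250.7)))
R={}
for n in("top","side"):
    im=snapshot(n)[:,:,::-1].copy();hsv=cv2.cvtColor(im,cv2.COLOR_BGR2HSV).astype(int);H,S,V=[hsv[:,:,i] for i in range(3)]
    R[n]={k:[b for b in blobs(m,60,1200) if 80<b[0]<390 and 85<b[1]<260] for k,m in {"red":((H<8)|(H>172))&(S>120)&(V>60),"blue":(H>110)&(H<130)&(S>100)&(V>80)}.items()}
    g=R[n]["blue"]; print(n,g,R[n]["red"])
for k in("red","blue"):
    a=sorted(R["top"][k],key=lambda b:b[1]);b=sorted(R["side"][k],key=lambda b:b[0])
    for x,y in zip(a,b): print(k,tri(x[:2],y[:2]))
E
```

```text
stand blue face side exp [218.47031737 247.63537712] meas 218.5 250.7; tri [482.6 187.2  99.8]
top [(307.3, 145.5, 571.5, 14.1, (294, 132, 28, 28)), (305.0, 101.7, 532.0, 13.8, (292, 89, 28, 26))] [(386.5, 142.5, 358.0, 11.3, (376, 132, 22, 22)), (375.5, 101.0, 347.0, 11.2, (365, 90, 22, 23))]
side [(279.3, 177.9, 199.0, 12.5, (267, 173, 26, 11)), (253.3, 164.1, 169.0, 11.6, (242, 160, 24, 10))] [(330.2, 167.0, 274.0, 10.1, (321, 158, 20, 19)), (299.8, 156.9, 241.0, 9.6, (291, 148, 19, 18))]
red [ 724.3 -238.7   81.4]
red [ 629.7 -247.8   80.7]
blue [725.7 -88.1 101.9]
blue [630.7 -82.6  99.9]
```

```bash
python3 - <<'E'
from h import *
pk={"placed":np.array((.6584,.2403,.0944)),"packed":np.array((.753,.2475,.0944))}
for n,thr in(("top",110),("side",225)):
    im=snapshot(n)[:,:,::-1].copy();hsv=cv2.cvtColor(im,cv2.COLOR_BGR2HSV).astype(int);H,S,V=[hsv[:,:,i] for i in range(3)]
    for k,p in pk.items():
        e=proj(n,p);t=proj(n,p+[0,0,.038]);b=proj(n,p-[0,0,.0314]);f=(t+b)/2
        w=np.zeros(S.shape,bool);x,y=int(f[0]),int(f[1]);w[y-25:y+27,x-22:x+23]=True
        m=((S>thr)&(V>90)&w).astype(np.uint8)
        m=cv2.morphologyEx(m,cv2.MORPH_OPEN,np.ones((3,3),np.uint8))
        cs,_=cv2.findContours(m,cv2.RETR_EXTERNAL,cv2.CHAIN_APPROX_NONE);c=max(cs,key=cv2.contourArea)
        E=cv2.fitEllipse(c);d=t-b
        print(n,k,"exp mid",np.round(e,1),"axis dir deg",round(float(np.degrees(np.arctan2(d[0],-d[1]))),1),"| ellipse",np.round(E[0],1),np.round(E[1],1),round(E[2],1),cv2.boundingRect(c))
E
```

```text
top placed exp mid [145.9 147.5] axis dir deg -39.9 | ellipse [145.2 146.7] [25.7 31.4] 136.0 (131, 132, 29, 30)
top packed exp mid [141.6 105. ] axis dir deg -34.3 | ellipse [146.6 102.9] [25.1 34. ] 151.4 (133, 87, 28, 33)
side placed exp mid [136.2 224.5] axis dir deg -9.1 | ellipse [127.2 219.6] [21.9 47.2] 154.4 (113, 197, 30, 48)
side packed exp mid [109.1 207.6] axis dir deg -10.6 | ellipse [114.9 205.3] [27.1 41.7] 151.2 (99, 187, 32, 40)
```

```bash
python3 - <<'E'
from h import *
im=snapshot("side")[:,:,::-1].copy()
c=cv2.resize(im[180:255,80:180],None,fx=7,fy=7,interpolation=cv2.INTER_CUBIC)
for k,p in {"placed":np.array((.6584,.2403,.0944)),"packed":np.array((.7528,.234,.0944))}.items():
    a,b=[tuple(int(v) for v in ((proj("side",p+[0,0,d])-[80,180])*7+3)) for d in (.038,-.0314)]
    cv2.line(c,a,b,(255,0,255),1)
cv2.imwrite("pics/amb.png",c)
E
```

```text
(no output)
```

View pics/amb.png

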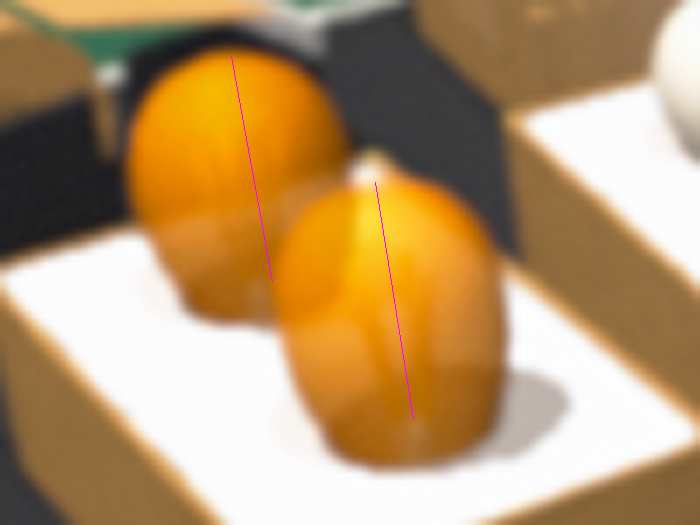

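```bash
python3 - <<'E'
from bench import ticket,robot
import numpy as np
o=robot.get_obs();print(o["time"],o["tool_pos"],np.abs(o["qvel"]).max())
print(ticket.close_job())
E
```

```text
25.4 [ 0.39964173 -0.23179592  0.2185268 ] 0.006203067209074268
the job is handed in; nothing more can be done
None
```

I moved the red, white, amber and blue lamps from the stand into the empty pockets beside their own kind. Each was lowered to about 2–3 mm above its seat and then released. The clear lamp was not touched. I handed the job in at about 25 s with the arm clear of everything and almost still; no verdict was reported.

**Last checks:**
- **Red:** the two views put it within 1 mm sideways of its pocket centre and level with its packed twin to within 1 mm.
- **Blue:** it is within 1 mm sideways. Its face measured about 8 mm below the expected height, but the same reading was 6 mm low while the lamp stood in the stand, and the packed blue lamp read about 6 mm low too. Set against its twin it is 2 mm lower, so I took the rest as measuring bias.
- **Amber:** it sits on the predicted position in the top view and leans roughly 3–4 degrees by eye. The automatic outline check in the side view failed because the packed lamp overlaps it.
- **White:** I checked it only by eye; it looks concentric with its predicted position in both views.

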